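# Zero the specimen gauge and load its carousel

### The job

Make the specimen gauge ready for a run: stand the stepped steel standard neck up in the gauge's nest and press it down until you feel it is fully home (the lift plug in the nest is stiff and may hold it proud), only then bring the hinged clamp right down over it, and after that turn the zero knob until its pointer is on the zero mark; leave it clamped and zeroed. Drop every grey resin specimen through the port of the carousel into the wheel, one to a bin, turning the wheel so that a free bin is under the port each time and leaving out the bin that has the steel button fixed in it. Leave the beaker standing where it is.

Things in the scene. Friction and masses are not known exactly. Their poses are not given: they have to be found in the camera images.
- standard_foot (a point): the reference standard: a bright steel stepped cylinder, 34 mm in diameter up to 22 mm, then a neck 22 mm in diameter up to 34 mm (its top), 0.12 kg, standing neck up on the worktop. The point is the centre of its underside; z points up to the neck.
- nest_floor (a point): the gauge's nest: a round aluminium socket, inner diameter 38 mm, outer 48 mm, on the gauge's grey base (170 x 190 mm, top 25 mm above the worktop). The point lies on its axis, 28 mm above the worktop, where the standard's underside lies when fully home. x points from the gauge's front to its back (the clamp hinge), y to its left.
- nest_rim (a point): centre of the nest's rim, 45 mm above the worktop. The nest's floor is a stiff lift plug that stands 0 to 9 mm high at the start and holds the standard that much proud; it slides down against about 8 N of friction, so a push of 12 to 18 N on the standard's top takes it to its hard stop, and it stays down.
- clamp (a joint): hinged clamp of the gauge, a two-armed bail with a cross piece (rubber pad) that comes down on the standard's top. 0 = fully closed (arms level), grows as it opens, about 1.75 to 2.05 rad at the start (tipped back past upright). Stiff hinge (0.14 N m): stays where left. With a seated standard it closes to about 0.01 rad.
- clamp_hinge (a point): middle of the clamp's hinge axis, at the back of the gauge, 75 mm behind the nest's axis and 68 mm above the worktop; x of this frame points from the gauge's front to its back (away from the robot), y along the hinge axis.
- clamp_bar (a point): middle of the clamp's handle bar, a steel bar 10 mm thick parallel to the hinge axis, 130 mm from it, free over 66 mm between the two arms; can be pinched from above across the bar. At joint value q it stands 130*cos(q) mm in front of the hinge and 130*sin(q) mm above it.
- zero_knob (a joint): angle of the gauge's zero knob with its pointer: 0 = pointer at the zero mark (the long tick with the small dark diamond, pointing to the gauge's back), positive = counter-clockwise seen from above. 0.5 to 1.3 rad at the start; it stays where it is left (0.04 N m). Range -2.2 to 2.2.
- zero_knob_grip (a point): middle of the zero knob's bar grip, on its vertical axis, 48 mm above the worktop. The bar is 40 mm long, 11 mm wide, its top 10 mm above this point, its foot on a 44 mm disc 11 mm below it; x of this frame lies along the bar towards the pointer. Its axis is 97 mm from the nest's axis.
- wheel (a joint): angle of the carousel's wheel, positive counter-clockwise seen from above, turns without end; at 0 bin_0 is under the port. The bins are 1.2566 rad apart. It stays where it is left (0.05 N m).
- wheel_grip (a point): middle of the bar grip on top of the carousel's wheel, on the vertical axis, 69 mm above the worktop. The bar is 42 mm long, 11 mm wide, its top 10 mm above this point, its foot on a 44 mm disc 13 mm below it; x of this frame lies along the bar.
- port (a point): centre of the round port, 44 mm in diameter, in the carousel's fixed clear cover (172 x 172 mm, 4 mm thick), at the height of the cover's top, 52 mm above the worktop; 52 mm in front of the wheel's axis. A specimen held by its upper half and lowered upright through the port falls about 25 mm into the bin below. x of this frame points from the port to the wheel's axis.
- bin_0 (a point): like the other bins, but taken: a fixed steel button, 24 mm in diameter and 20 mm high, stands in it. Centre of its floor. Going counter-clockwise seen from above the bins follow as bin_0, bin_1, bin_2, bin_3, bin_4.
- bin_1 (a point): the centre of the floor of a free bin of the wheel, 52 mm from the wheel's axis, 12 mm above the worktop. Open at the top, about 47 mm wide along the rim and 24 mm deep; a specimen standing in it passes under the cover. It is under the port when this point and port agree in x and y, to about 5 mm.
- bin_2 (a point): the centre of the floor of a free bin of the wheel, 52 mm from the wheel's axis, 12 mm above the worktop. Open at the top, about 47 mm wide along the rim and 24 mm deep; a specimen standing in it passes under the cover. It is under the port when this point and port agree in x and y, to about 5 mm.
- bin_3 (a point): the centre of the floor of a free bin of the wheel, 52 mm from the wheel's axis, 12 mm above the worktop. Open at the top, about 47 mm wide along the rim and 24 mm deep; a specimen standing in it passes under the cover. It is under the port when this point and port agree in x and y, to about 5 mm.
- bin_4 (a point): the centre of the floor of a free bin of the wheel, 52 mm from the wheel's axis, 12 mm above the worktop. Open at the top, about 47 mm wide along the rim and 24 mm deep; a specimen standing in it passes under the cover. It is under the port when this point and port agree in x and y, to about 5 mm.
- specimen_1_mid (a point): grey resin specimen, a plain upright cylinder 28 mm in diameter and 30 mm high with a small steel disc in its top face, about 40 g, standing on the worktop; this point is its centre, half-way up. Either three or all four specimens are there (None: absent).
- specimen_2_mid (a point): grey resin specimen, a plain upright cylinder 28 mm in diameter and 30 mm high with a small steel disc in its top face, about 40 g, standing on the worktop; this point is its centre, half-way up. Either three or all four specimens are there (None: absent).
- specimen_3_mid (a point): grey resin specimen, a plain upright cylinder 28 mm in diameter and 30 mm high with a small steel disc in its top face, about 40 g, standing on the worktop; this point is its centre, half-way up. Either three or all four specimens are there (None: absent).
- specimen_4_mid (a point): grey resin specimen, a plain upright cylinder 28 mm in diameter and 30 mm high with a small steel disc in its top face, about 40 g, standing on the worktop; this point is its centre, half-way up. Either three or all four specimens are there (None: absent).
- beaker_mid (a point): a plastic beaker, 52 mm in diameter and 69 mm high, standing on the worktop behind or beside the gauge; a bystander. The point is its centre half-way up.
Not all that is in view belongs to the job. What is shaped like the part that bears specimen_2_mid but orange is not meant.

How it is judged:
On the way, in this order (a step that is already met when the one before it is completed fails the run):
1. the standard stands fully home in the nest, clamp still open (horizontal distance between standard_foot and nest_floor below 0.005 m and z of standard_foot in the frame of nest_floor between -0.003 and 0.002 m and angle between standard_foot's own z axis and vertical below 0.1 rad and value of joint clamp above 0.5 rad), for 0.2 s.
2. the clamp is closed over the seated standard (horizontal distance between standard_foot and nest_floor below 0.005 m and z of standard_foot in the frame of nest_floor between -0.003 and 0.002 m and angle between standard_foot's own z axis and vertical below 0.1 rad and value of joint clamp below 0.05 rad), for 0.2 s.
3. the zero knob's pointer is on the zero mark, clamp closed (all of step 2 and value of joint zero_knob between -0.08 and 0.08 rad), for 0.2 s.
At the end, for the whole second after the job is handed in: Standard upright in the nest, within 5 mm of its axis, under 2 mm proud; clamp within 0.05 rad of closed; pointer within 0.08 rad of zero; every specimen present down in a free bin (centre within 20 mm of the bin's centre, under 20 mm above its floor), no two in one bin (all of step 3 and ((horizontal distance between specimen_1_mid and bin_1 below 0.02 m and z of specimen_1_mid in the frame of bin_1 below 0.02 m) or (horizontal distance between specimen_1_mid and bin_2 below 0.02 m and z of specimen_1_mid in the frame of bin_2 below 0.02 m) or (horizontal distance between specimen_1_mid and bin_3 below 0.02 m and z of specimen_1_mid in the frame of bin_3 below 0.02 m) or (horizontal distance between specimen_1_mid and bin_4 below 0.02 m and z of specimen_1_mid in the frame of bin_4 below 0.02 m)) and ((horizontal distance between specimen_2_mid and bin_1 below 0.02 m and z of specimen_2_mid in the frame of bin_1 below 0.02 m) or (horizontal distance between specimen_2_mid and bin_2 below 0.02 m and z of specimen_2_mid in the frame of bin_2 below 0.02 m) or (horizontal distance between specimen_2_mid and bin_3 below 0.02 m and z of specimen_2_mid in the frame of bin_3 below 0.02 m) or (horizontal distance between specimen_2_mid and bin_4 below 0.02 m and z of specimen_2_mid in the frame of bin_4 below 0.02 m)) and ((horizontal distance between specimen_3_mid and bin_1 below 0.02 m and z of specimen_3_mid in the frame of bin_1 below 0.02 m) or (horizontal distance between specimen_3_mid and bin_2 below 0.02 m and z of specimen_3_mid in the frame of bin_2 below 0.02 m) or (horizontal distance between specimen_3_mid and bin_3 below 0.02 m and z of specimen_3_mid in the frame of bin_3 below 0.02 m) or (horizontal distance between specimen_3_mid and bin_4 below 0.02 m and z of specimen_3_mid in the frame of bin_4 below 0.02 m)) and ((horizontal distance between specimen_4_mid and bin_1 below 0.02 m and z of specimen_4_mid in the frame of bin_1 below 0.02 m) or (horizontal distance between specimen_4_mid and bin_2 below 0.02 m and z of specimen_4_mid in the frame of bin_2 below 0.02 m) or (horizontal distance between specimen_4_mid and bin_3 below 0.02 m and z of specimen_4_mid in the frame of bin_3 below 0.02 m) or (horizontal distance between specimen_4_mid and bin_4 below 0.02 m and z of specimen_4_mid in the frame of bin_4 below 0.02 m)) and distance between specimen_1_mid and specimen_2_mid above 0.03 m and distance between each of specimen_1_mid, specimen_2_mid and specimen_3_mid above 0.03 m and distance between each of specimen_1_mid, specimen_2_mid, specimen_3_mid and specimen_4_mid above 0.03 m); the robot touches nothing.
It fails at once if the clamp is brought down (below 0.2 rad) while the standard is not fully home in the nest (value of joint clamp below 0.2 rad and (horizontal distance between standard_foot and nest_floor above 0.008 m or z of standard_foot in the frame of nest_floor above 0.0025 m)).
It fails at once if the beaker is shifted more than 30 mm or knocked over (distance of beaker_mid from where it was at the start of the episode above 0.03 m or angle between beaker_mid's own z axis and vertical above 0.5 rad).
Of specimen_1, specimen_2, specimen_3, specimen_4 only 3 to 4 are there at a start; the rules pass over those that are not, and their reading is None.
At some moment in a run one of specimen_1, specimen_2, specimen_3, specimen_4 may be knocked a few centimetres aside while the robot is not near it.
Once in a run the grip may slacken for a moment while it holds something.
It also fails if it takes over 210 s, if anything falls off the work surface, if the arm or the gripper's body presses on something with over 40 N, if the wrist force passes 120 N, or if a joint passes its speed limit or range.

### The arm

A 6-joint arm with a two-finger parallel gripper is mounted at the origin on a cart in front of the work surface, level with it; the furniture and walls round the work are solid. World frame = base frame: x ahead of the robot, y to its left, z up, the work surface at z = 0. Lengths are in m, angles in rad, forces in N, time in s.
With the tool pointing down it reaches from about 0.375 to 0.975 m from the base axis. Payload 3.8 kg.
Tool frame: the origin (TCP) lies midway between the tips of the shut fingers; the grasp point (between the pads) lies 19 mm behind it; z points along the fingers, y is the line along which they close (so a half turn about z gives the same grasp; the last joint's range is limited). The gripper opens to 88 mm and grips with 3 to 60 N. Pads are 18 mm wide; open, the fingers measure 123 mm over their backs; the gripper's body (75 mm by 187 mm) begins 45 mm behind the grasp point.
Start: joints at [1.074, 0.264, 1.604, -0, 1.274, -0.037], TCP at [0.3, 0.605, 0.213] pointing down, gripper open.
Joint ranges: [-2.63, 2.63], [-0.94, 2.18], [0.31, 2.57], [-1.31, 4.45], [0, 2.66], [-2.55, 2.55]. Speed limits (rad/s): [2.57, 2.57, 3.14, 3.14, 3.14, 3.14].

### API

Orientations are given as a rotation vector (axis times angle).
In Python, from cell import manip, inverse_kinematics, cams, order gives the robot as it stands. Calls block until the motion is done:
- manip.move_pose(position, orientation): joint-space move of the TCP to a pose.
- manip.move_linear(position, rate=0.15, rot=None): straight line of the TCP; rot=None keeps the orientation; rate is the mean speed in m/s.
- manip.set_joints(angles): joint-space move.
- manip.set_gripper(opening, force=None): finger opening in m; force is the grip in N (None keeps the last); returns when the fingers have stopped.
- manip.dwell(seconds).
- inverse_kinematics(position, orientation): joint angles nearest the present ones, or None.
- manip.state(): the state.
- cams.capture(name): name is "scene" or "side" or "wrist"; returns a dict with "image" (384x512x3 uint8, blue, green, red), "z_map" (384x512 float32, m along the optical axis (not along the pixel's ray), 0 where there is no reading), "intrinsics" (3x3 intrinsics, pixels), "position" and "orientation" of the camera in the world; the wrist camera has in their place "T_tool_cam" (4x4, takes a point from camera to tool coordinates, whose origin is the TCP and whose axes are the flange's). Camera axes: x right, y down, z forward; pixel columns grow to the right and rows downward; lengths in m; the calibration is good to about 2 mm. The wrist camera is an equidistant fisheye: a pixel r from the principal point sees the ray r / f radians off the axis. A picture is of the moment at which its call begins: read the wrist's pose just before it.
A pose or a line that the arm cannot do raises manip.IKError and nothing moves.
- order.close_job(): hands the job in; it is judged then, once.
The state is a dict: "clock": time; "joint_pos": joint angles; "joint_velocities": joint speeds; "tau": joint torques, N m; "tool_pos": TCP position; "tcp_rot": TCP orientation; "contact_force": force on the tool from outside, world axes, zero at the start; "moment": the same for the moment, N m; "gripper_width": finger opening in m; "grasp_force": force on a finger pad.
Only numpy, scipy, OpenCV 4.12 (cv2) and the standard library are available. Lean on these libraries where they do the work, as an engineer would, in place of code of your own. Each camera call takes 0.05 s, during which the arm holds its last target. There are 200 camera calls.

## Working session

There is one attempt and no reset: what is moved stays moved. The work goes in short steps, each a Python script; the robot and the scene stay as the last script left them, time stands still between calls to the robot, and variables do not carry over. Pictures are saved under pics/ and viewed, at most 14 in all, crops included, and the job is handed in when it is done.

```bash
ls; mkdir -p pics
python3 - <<'E'
from cell import manip, cams
import cv2,numpy as np
for n in ["scene","side"]:
    c=cams.capture(n); cv2.imwrite(f"pics/{n}0.png",c["image"]); np.savez(f"{n}0.npz",**c)
    print(n,c["intrinsics"],c["position"],c["orientation"])
print(manip.state())
E
```

```text
pics
scene [[428.77350221   0.         257.79146249]
 [  0.         428.77350221 190.51677386]
 [  0.           0.           1.        ]] [ 0.02308412 -1.0607145   0.72928242] [-2.01302652  0.48515673 -0.26675595]
side [[366.28399483   0.         256.18524235]
 [  0.         366.28399483 194.25071028]
 [  0.           0.           1.        ]] [ 0.34831213 -0.72291946  0.77680742] [-2.28711471  0.28419725 -0.13551683]
{'clock': 0.1, 'joint_pos': array([ 1.07409751e+00,  2.64684183e-01,  1.60520291e+00, -3.80375927e-05,
        1.27369889e+00, -3.69009314e-02]), 'joint_velocities': array([-0.00061612, -0.00164286, -0.00341683,  0.0004992 , -0.00082784,
       -0.00208914]), 'tau': array([ 1.02919053e-03, -5.03619325e+01, -3.58069539e+01,  7.32018217e-02,
        2.32657220e-02, -5.59644150e-05]), 'tool_pos': array([0.29923335, 0.60429205, 0.21142691]), 'tcp_rot': array([-7.15774203e-01, -3.05846057e+00,  3.03490963e-03]), 'contact_force': array([ 0.02693595, -1.11326183, -0.41718915]), 'moment': array([-0.00694943, -0.03373762, -0.01874304]), 'grasp_force': 0.0, 'gripper_width': 0.08841458072912735}
```

View pics/scene0.png

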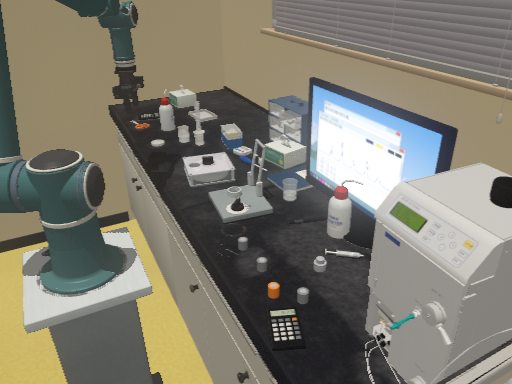

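View pics/side0.png

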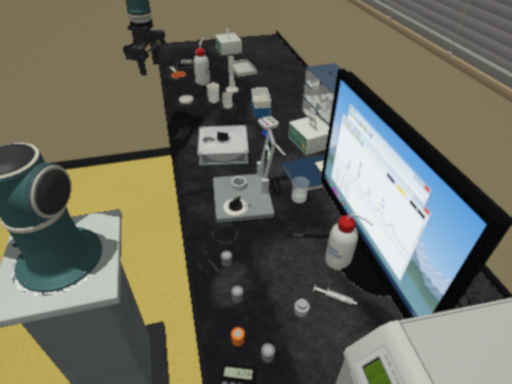

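The views show the gauge at about (240,203) and the carousel at about (208,168) in the scene image. The grey specimens are at (242,243), (262,264) and (303,295), with the orange decoy at (273,290). The bright standard is probably at (320,264), and the beaker is at (290,190). Next I'll compute rough positions and look from above with the wrist camera.

```bash
cat > h.py <<'E'
import numpy as np, cv2
from scipy.spatial.transform import Rotation as R
from cell import manip, inverse_kinematics, cams, order
def down(yaw):  # tool z down, fingers close along +-(sin yaw,-cos yaw)
    c,s=np.cos(yaw),np.sin(yaw)
    return R.from_matrix([[c,s,0],[s,-c,0],[0,0,-1]]).as_rotvec()
def ray(c,uv):
    K=c["intrinsics"]; x=(uv[0]-K[0,2])/K[0,0]; y=(uv[1]-K[1,2])/K[1,1]
    if "T" in c:
        r=np.hypot(x,y); d=np.array([x/r*np.sin(r),y/r*np.sin(r),np.cos(r)]) if r>1e-9 else np.array([0,0,1.])
        return c["T"][:3,3], c["T"][:3,:3]@d
    return np.array(c["position"]), R.from_rotvec(c["orientation"]).as_matrix()@np.array([x,y,1.])
def onplane(c,uv,z):
    o,d=ray(c,uv); return o+d*(z-o[2])/d[2]
def project(c,p):
    K=c["intrinsics"]
    q=c["T"][:3,:3].T@(np.asarray(p)-c["T"][:3,3]); th=np.arctan2(np.hypot(q[0],q[1]),q[2]); n=np.hypot(q[0],q[1])+1e-12
    return np.array([K[0,2]+K[0,0]*th*q[0]/n, K[1,2]+K[1,1]*th*q[1]/n])
def wrist(name=None):
    s=manip.state(); c=cams.capture("wrist")
    T=np.eye(4); T[:3,:3]=R.from_rotvec(s["tcp_rot"]).as_matrix(); T[:3,3]=s["tool_pos"]
    c["T"]=T@c["T_tool_cam"]
    if name: cv2.imwrite(f"pics/{name}.png",c["image"]); np.savez(f"{name}.npz",**c)
    return c
def load(n):
    return dict(np.load(n+".npz"))
E
python3 - <<'E'
from h import *
s=load("scene0"); d=load("side0")
for n,a,b,z in [("sp1",(242,239),(226,253),.03),("sp2",(262,260),(237,289),.03),("sp3",(303,291),(268,347),.03),("std",(320,259),(302,301),.034),("orange",(273,285),(238,331),.03),("nest",(234,191),(238,181),.045),("knob",(238,204),(236,203),.058),("wheelgrip",(208,159),(223,135),.079),("beaker",(290,182),(300,180),.069),("clampbar",(260,143),(268,131),.2)]:
    print(n,onplane(s,a,z).round(3),onplane(d,b,z).round(3))
print(cams.capture("wrist")["T_tool_cam"].round(3))
for p in [(0.55,0,.4),(0.55,0.2,.4),(0.5,-.2,.4)]:
    for y in (0,np.pi/2,-np.pi/2,np.pi): print(p,y,inverse_kinematics(p,down(y)))
E
```

```text
sp1 [ 0.426 -0.122  0.03 ] [ 0.427 -0.118  0.03 ]
sp2 [ 0.432 -0.237  0.03 ] [ 0.432 -0.231  0.03 ]
sp3 [ 0.464 -0.391  0.03 ] [ 0.465 -0.385  0.03 ]
std [ 0.567 -0.309  0.034] [ 0.569 -0.301  0.034]
orange [ 0.411 -0.338  0.03 ] [ 0.412 -0.335  0.03 ]
nest [0.513 0.131 0.045] [0.515 0.142 0.045]
knob [0.479 0.022 0.058] [0.486 0.032 0.058]
wheelgrip [0.505 0.353 0.079] [0.51  0.359 0.079]
beaker [0.689 0.058 0.069] [0.693 0.073 0.069]
clampbar [0.614 0.13  0.2  ] [0.613 0.161 0.2  ]
[[ 0.    -0.956 -0.293  0.077]
 [ 1.     0.001 -0.001  0.   ]
 [ 0.001 -0.293  0.956 -0.173]
 [ 0.     0.     0.     1.   ]]
(0.55, 0, 0.4) 0 [-4.52882069e-02 -3.27372944e-02  1.59603037e+00 -4.44089210e-16
  1.57829957e+00  1.52550812e+00]
(0.55, 0, 0.4) 1.5707963267948966 [-4.52882069e-02 -3.27372944e-02  1.59603037e+00 -4.44089210e-16
  1.57829957e+00 -4.52882069e-02]
(0.55, 0, 0.4) -1.5707963267948966 None
(0.55, 0, 0.4) 3.141592653589793 [-0.04528821 -0.03273729  1.59603037  0.          1.57829957 -1.61608453]
(0.55, 0.2, 0.4) 0 [ 3.06211145e-01  3.61617596e-02  1.52702466e+00 -4.44089210e-16
  1.57840623e+00  1.87700747e+00]
(0.55, 0.2, 0.4) 1.5707963267948966 [ 3.06211145e-01  3.61617596e-02  1.52702466e+00 -4.44089210e-16
  1.57840623e+00  3.06211145e-01]
(0.55, 0.2, 0.4) -1.5707963267948966 None
(0.55, 0.2, 0.4) 3.141592653589793 [ 3.06211145e-01  3.61617596e-02  1.52702466e+00 -4.44089210e-16
  1.57840623e+00 -1.26458518e+00]
(0.5, -0.2, 0.4) 0 [-4.26761008e-01 -5.52063364e-02  1.61760628e+00 -4.44089210e-16
  1.57919271e+00  1.14403532e+00]
(0.5, -0.2, 0.4) 1.5707963267948966 [-4.26761008e-01 -5.52063364e-02  1.61760628e+00 -4.44089210e-16
  1.57919271e+00 -4.26761008e-01]
(0.5, -0.2, 0.4) -1.5707963267948966 None
(0.5, -0.2, 0.4) 3.141592653589793 [-0.42676101 -0.05520634  1.61760628  0.          1.57919271 -1.99755733]
```

Run:
```python
from h import *
p=manip.state()["tool_pos"]; manip.move_linear([p[0],p[1],.36])
for n,q in [("w_car",(.46,.33,.33)),("w_gau",(.47,.1,.36)),("w_spe",(.43,-.25,.33))]:
    manip.move_pose(q,down(np.pi)); manip.dwell(.2); wrist(n)
ims=[cv2.imread(f"pics/{n}.png") for n in ("w_car","w_gau","w_spe")]
a=np.hstack(ims[:2]); 
print(manip.state()["clock"],manip.state()["contact_force"],load("w_car")["intrinsics"])
```

```text
5.5 [ 0.61358922  0.05122547 -0.57705141] [[297.31863964   0.         259.99570136]
 [  0.         297.31863964 192.84071831]
 [  0.           0.           1.        ]]
```

View pics/w_car.png

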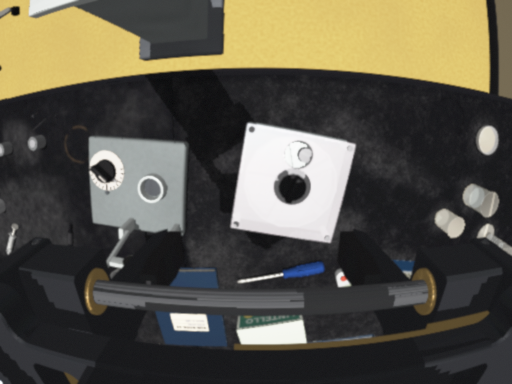

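View pics/w_gau.png

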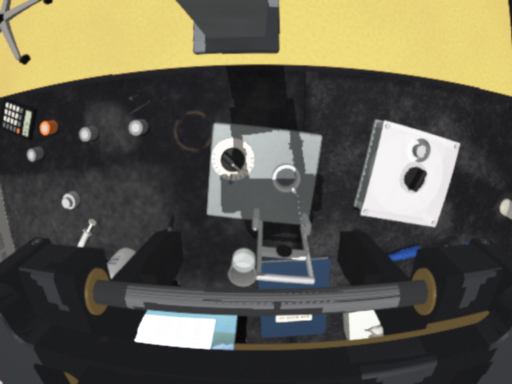

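View pics/w_spe.png

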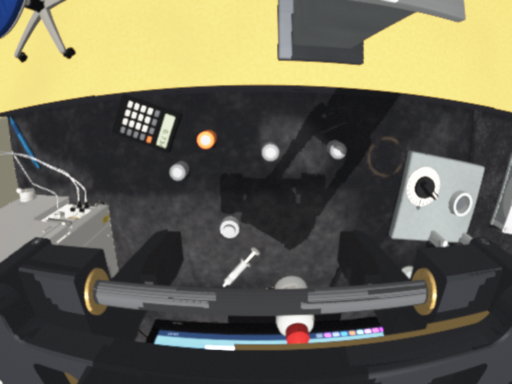

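The wrist views show:
- **w_spe:** three grey specimens at (178,172), (270,152) and (337,150), the orange decoy at (206,140), and the stepped standard at (229,228).
- **w_gau:** nest at (286,178), knob at (233,160), open clamp at (285,240), and beaker at (243,262).
- **w_car:** port at (299,153) and wheel grip at (292,187).

There is no fourth specimen in sight. I'll use the depth map for positions and heights.

```bash
cat >> h.py <<'E'
def cloud(c):
    """world point per pixel of a wrist image, nan where no reading"""
    K=c["intrinsics"]; v,u=np.mgrid[:384,:512]; x=(u-K[0,2])/K[0,0]; y=(v-K[1,2])/K[1,1]; r=np.hypot(x,y)+1e-9
    d=np.dstack([x/r*np.sin(r),y/r*np.sin(r),np.cos(r)]); z=np.where(c["z_map"]>0,c["z_map"],np.nan)
    return (d*(z/d[...,2])[...,None])@c["T"][:3,:3].T+c["T"][:3,3]
def blobs(c,z0,z1,amin=20,box=None):
    P=cloud(c); m=(P[...,2]>z0)&(P[...,2]<z1)
    if box: m&=(P[...,0]>box[0])&(P[...,0]<box[1])&(P[...,1]>box[2])&(P[...,1]<box[3])
    n,l,s,ce=cv2.connectedComponentsWithStats(m.astype(np.uint8)); out=[]
    for i in range(1,n):
        if s[i,4]>=amin:
            q=P[l==i]; (cx,cy),(w,h),a=cv2.minAreaRect(q[:,:2].astype(np.float32)*1000)
            out.append((ce[i].round(),s[i,4],np.round([cx/1000,cy/1000],4),np.round([w,h,a]),q[:,2].mean().round(4),c["image"][l==i].mean(0).round()))
    return out
E
python3 - <<'E'
from h import *
for n,a in [("w_spe",(.02,.045,15,(.33,.75,-.6,0))),("w_gau",(.038,.075,15,(.33,.8,-.1,.22))),("w_gau",(.018,.03,40,(.33,.8,-.1,.25))),("w_car",(.045,.09,15,(.33,.65,.22,.5))),("w_car",(.02,.045,15,(.33,.75,.22,.7)))]:
    print(n,a)
    for b in blobs(load(n),*a): print(*b)
E
```

```text
w_spe (0.02, 0.045, 15, (0.33, 0.75, -0.6, 0))
[205. 139.] 230 [ 0.4085 -0.3374] [27. 26. 90.] 0.0303 [157. 209. 250.]
[270. 152.] 233 [ 0.4292 -0.2334] [25. 27.  2.] 0.0306 [207. 206. 207.]
[337. 150.] 224 [ 0.4249 -0.1217] [26. 26. 18.] 0.0301 [148. 147. 147.]
[178. 171.] 232 [ 0.4628 -0.3871] [26. 28. 86.] 0.0299 [186. 185. 185.]
[102. 230.] 614 [ 0.5747 -0.5542] [191.  59.  21.] 0.0324 [118. 125. 127.]
[229. 229.] 266 [ 0.5673 -0.3033] [32. 32. 88.] 0.0282 [218. 217. 218.]
[291. 284.] 176 [ 0.6853 -0.1865] [18. 57.  2.] 0.0306 [162. 166. 168.]
w_gau (0.038, 0.075, 15, (0.33, 0.8, -0.1, 0.22))
[232. 160.] 258 [0.4839 0.057 ] [40. 32. 43.] 0.0519 [55. 55. 56.]
[285. 178.] 246 [0.5159 0.1451] [46. 46.  0.] 0.0444 [163. 164. 162.]
[256. 214.] 43 [0.5777 0.0935] [ 5. 11. 33.] 0.059 [112. 113. 111.]
[304. 221.] 77 [0.5916 0.1776] [ 9. 19. 53.] 0.0576 [109. 110. 108.]
[242. 271.] 500 [0.6922 0.0687] [50. 51. 34.] 0.0555 [147. 148. 147.]
w_gau (0.018, 0.03, 40, (0.33, 0.8, -0.1, 0.25))
[262. 173.] 8531 [0.5169 0.1058] [192. 171.  83.] 0.0255 [138. 139. 135.]
[287. 180.] 57 [0.521 0.148] [27. 38. 31.] 0.0264 [109. 109. 106.]
[244. 254.] 61 [0.6747 0.0704] [45. 16. 86.] 0.0243 [168. 171. 169.]
[243. 268.] 148 [0.7049 0.0684] [40. 20. 81.] 0.0248 [176. 176. 171.]
w_car (0.045, 0.09, 15, (0.33, 0.65, 0.22, 0.5))
[290. 185.] 10366 [0.5101 0.3825] [173. 173.  80.] 0.0533 [220. 219. 221.]
w_car (0.02, 0.045, 15, (0.33, 0.75, 0.22, 0.7))
[288. 156.] 114 [0.4644 0.3751] [38. 11.  9.] 0.0364 [244. 245. 244.]
[305. 155.] 185 [0.4637 0.4046] [23. 23. 46.] 0.0319 [201. 200. 201.]
[443. 221.] 114 [0.5878 0.6943] [10. 33. 88.] 0.0323 [172. 183. 186.]
[307. 271.] 192 [0.6872 0.4195] [15. 66. 11.] 0.022 [153.  79.  45.]
[405. 267.] 77 [0.6839 0.6283] [39.  3. 83.] 0.0325 [92. 64. 40.]
```

```bash
cat >> h.py <<'E'
def st(*k):
    s=manip.state(); print("t",round(s["clock"],1),"p",s["tool_pos"].round(4),"F",s["contact_force"].round(1),"w",round(s["gripper_width"],4),"g",round(s["grasp_force"],1),*k); return s
def look(p,z0,z1,rad=.04,yaw=np.pi,h=.15,name=None,amin=60):
    manip.move_pose([p[0]-.01,p[1],h],down(yaw)); manip.dwell(.25); c=wrist(name)
    return blobs(c,z0,z1,amin,(p[0]-rad,p[0]+rad,p[1]-rad,p[1]+rad))
E
python3 - <<'E'
from h import *
manip.move_pose([.55,-.3,.3],down(np.pi)); manip.set_gripper(.05)
for b in look((.567,-.303),.028,.045,name="c_std"): print(*b)
for b in blobs(load("c_std"),.016,.045,60,(.53,.61,-.34,-.26)): print(*b)
st()
E
```

```text
[260. 189.] 353 [ 0.5679 -0.3038] [21. 21.  1.] 0.0342 [241. 240. 241.]
[260. 186.] 749 [ 0.568  -0.3034] [33. 31.  1.] 0.0279 [240. 239. 239.]
t 7.8 p [ 0.5583 -0.3038  0.1524] F [-0.4 -0.1  0.2] w 0.0495 g 0.0
```

View pics/c_std.png

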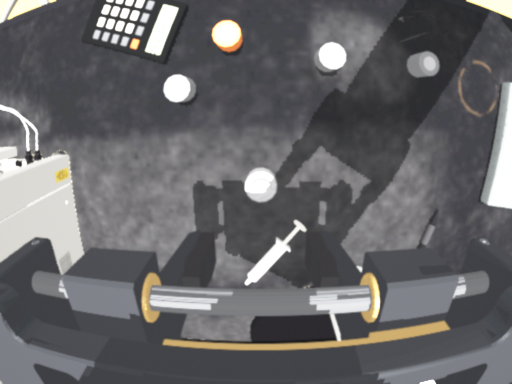

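The standard is upright at (260,187), with its neck top at z 0.034 and its axis at (0.568,-0.3037). I'll grasp it by the neck, then look closely at the nest.

```bash
cat >> h.py <<'E'
def lin(p,rate=.15,yaw=None,tol=.0006,n=3):
    """straight move, then close the steady-state error on the reported TCP"""
    p=np.array(p,float); cmd=p.copy(); rot=None if yaw is None else down(yaw)
    manip.move_linear(cmd,rate,rot)
    for _ in range(n):
        manip.dwell(.15); e=p-manip.state()["tool_pos"]
        if np.abs(e).max()<tol: break
        cmd=cmd+e; manip.move_linear(cmd,.03)
    return cmd
E
python3 - <<'E'
from h import *
lin([.5682,-.3037,.06]); lin([.5682,-.3037,.0245],.06)
st(); manip.set_gripper(.015,40); st()
lin([.5682,-.3037,.10]); st()
# look at nest from in front, standard in hand
lin([.49,.08,.14],.25,np.pi-.14); manip.dwell(.2)
c=wrist("c_nest"); st()
for b in blobs(c,.038,.075,40,(.4,.66,0,.24)): print(*b)
for b in blobs(c,.02,.0295,100,(.4,.66,-.05,.24)): print(*b)
E
```

```text
t 10.8 p [ 0.5677 -0.3034  0.024 ] F [-1.1 -0.7 -0.9] w 0.05 g 0.0
t 11.4 p [ 0.5677 -0.3034  0.0238] F [-0.3 -0.2 -0.1] w 0.0151 g 0.0
t 13.0 p [ 0.5682 -0.3037  0.1002] F [-0.6  0.2  0.7] w 0.015 g 0.0
t 15.9 p [0.49   0.0801 0.1401] F [0.1 0.5 0.5] w 0.0149 g 0.0
[231. 189.] 733 [0.4897 0.0516] [40. 25. 49.] 0.0541 [42. 42. 42.]
[329. 204.] 777 [0.5168 0.1458] [47. 47.  0.] 0.0442 [146. 147. 145.]
[287. 183.] 19122 [0.5171 0.1054] [190. 169.  84.] 0.0257 [141. 142. 138.]
[332. 207.] 132 [0.5231 0.1489] [26. 37. 24.] 0.0265 [118. 119. 116.]
```

View pics/c_nest.png

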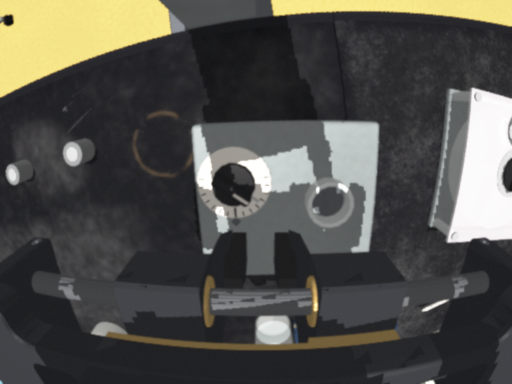

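c_nest shows the nest at (329,204), the knob at (234,185), and nothing held: the grip closed empty above the neck. I'll look at the standard again.

Run:
```python
from h import *
manip.set_gripper(.06)
for b in look((.567,-.303),.016,.045,rad=.06,name="c_std2"): print(*b)
for b in blobs(load("c_std2"),.030,.045,60,(.5,.63,-.36,-.24)): print(*b)
st(); c=load("c_std2"); cv2.imwrite("pics/c_std2z.png",cv2.resize(c["image"][120:350,130:390],None,fx=2.3,fy=2.3,interpolation=cv2.INTER_CUBIC))
```

```text
[258. 188.] 760 [ 0.5677 -0.3035] [32. 33. 88.] 0.0277 [233. 232. 232.]
[258. 192.] 337 [ 0.5678 -0.3032] [21. 20. 25.] 0.0343 [232. 232. 232.]
t 18.5 p [ 0.5573 -0.3021  0.1502] F [-0.2 -0.3 -0.6] w 0.0595 g 0.0
```

View pics/c_std2z.png

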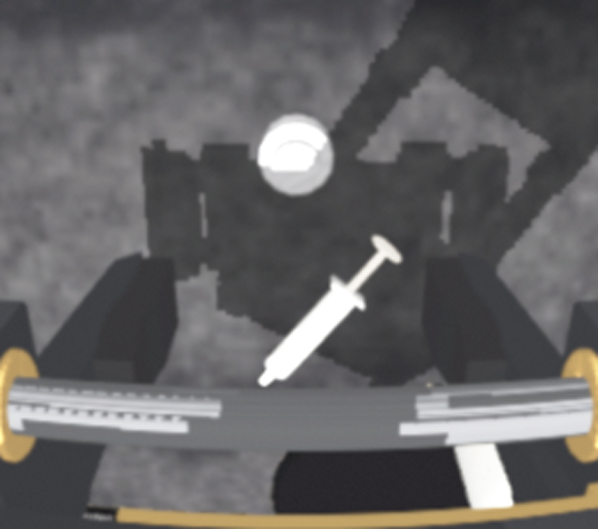

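The standard at (295,155) in the crop has not moved, so the finger tips must be relieved or my TCP assumption is wrong. I'll read the finger profile from the wrist depth map, in the tool frame.

Run:
```python
from h import *
for n in ("c_nest","c_std2"):
    c=load(n); c["T"]=c["T_tool_cam"]; P=cloud(c).reshape(-1,3)
    P=P[np.isfinite(P[:,0])&(np.abs(P[:,0])<.05)&(np.abs(P[:,1])<.08)]
    print(n)
    for z in np.arange(-.09,.012,.005):
        q=P[(P[:,2]>=z)&(P[:,2]<z+.005)]
        L=q[q[:,1]<0]; G=q[q[:,1]>=0]
        f=lambda a,k: "%d y[%.1f %.1f] x[%.1f %.1f]"%(len(a),*(1000*np.array([a[:,1].min(),a[:,1].max(),a[:,0].min(),a[:,0].max()]))) if len(a) else "-"
        print("%.3f"%z,f(L,0),"|",f(G,0))
```

```text
c_nest
-0.090 61 y[-14.8 -14.2] x[-11.2 4.6] | 59 y[15.0 15.6] x[-10.8 4.1]
-0.085 38 y[-16.8 -14.3] x[-9.8 12.4] | 46 y[15.1 17.7] x[-10.0 11.9]
-0.080 85 y[-17.5 -14.3] x[-9.7 12.1] | 73 y[15.1 18.3] x[-9.7 12.1]
-0.075 300 y[-19.3 -7.1] x[-10.1 12.0] | 311 y[8.0 19.9] x[-9.2 12.3]
-0.070 218 y[-19.9 -7.0] x[3.1 12.2] | 217 y[7.8 20.6] x[2.7 12.2]
-0.065 152 y[-20.5 -8.2] x[8.9 12.4] | 159 y[8.8 21.3] x[8.9 12.1]
-0.060 177 y[-21.8 -8.4] x[9.0 12.2] | 175 y[9.2 22.5] x[9.2 12.2]
-0.055 204 y[-22.2 -7.7] x[-4.8 12.3] | 201 y[8.6 22.8] x[-6.0 12.4]
-0.050 221 y[-22.1 -7.0] x[-8.3 12.2] | 215 y[7.7 23.0] x[-8.2 12.1]
-0.045 157 y[-21.9 -7.0] x[-5.3 12.2] | 156 y[7.7 22.5] x[-7.7 11.9]
-0.040 143 y[-21.3 -7.0] x[-7.7 11.9] | 146 y[7.6 22.0] x[-7.4 11.8]
-0.035 125 y[-21.0 -6.9] x[-1.1 11.8] | 124 y[7.6 21.6] x[0.2 12.0]
-0.030 62 y[-18.3 -7.1] x[9.4 11.6] | 58 y[7.8 17.9] x[8.6 11.9]
-0.025 - | 1 y[13.5 13.5] x[9.0 9.0]
-0.020 - | -
-0.015 - | -
-0.010 - | -
-0.005 - | -
0.000 - | -
0.005 - | -
0.010 - | -
c_std2
-0.090 131 y[-37.6 -36.4] x[-12.1 5.2] | 138 y[37.3 38.4] x[-10.9 5.7]
-0
[... 247 characters left out ...]
1] | 276 y[30.3 46.9] x[1.5 11.9]
-0.065 233 y[-46.2 -29.8] x[-3.0 12.1] | 218 y[30.7 46.5] x[-1.6 12.0]
-0.060 224 y[-45.5 -30.4] x[-6.0 12.3] | 234 y[31.3 46.7] x[-6.1 12.2]
-0.055 271 y[-44.9 -30.2] x[-8.5 12.3] | 267 y[30.9 45.6] x[-9.0 12.2]
-0.050 271 y[-44.7 -29.2] x[-8.8 12.2] | 270 y[30.0 45.3] x[-8.3 12.1]
-0.045 191 y[-43.7 -29.0] x[-7.9 12.1] | 198 y[30.1 44.6] x[-7.8 12.0]
-0.040 182 y[-43.6 -29.3] x[-8.2 12.1] | 176 y[30.2 44.1] x[-8.1 11.8]
-0.035 159 y[-43.1 -29.1] x[-7.6 12.0] | 171 y[30.0 44.0] x[-8.3 11.9]
-0.030 91 y[-41.0 -29.1] x[-6.9 12.0] | 88 y[30.0 40.6] x[-7.6 12.1]
-0.025 - | -
-0.020 - | -
-0.015 - | -
-0.010 - | -
-0.005 - | -
0.000 - | -
0.005 - | -
0.010 - | -
```

In tool coordinates the fingers end about 26 mm short of the nominal TCP, and the pads are centred near z = -0.045. That explains the empty grip, so I'll work with the measured tip and re-grasp the standard, checking force on the way down.

```bash
cat >> h.py <<'E'
OFF=.0265  # measured: the real finger tips lie this far behind the nominal TCP
_lin=lin
def lin(p,*a,**k):
    """p = physical tip position"""
    p=np.array(p,float); p[2]-=OFF; return _lin(p,*a,**k)
E
python3 - <<'E'
from h import *
manip.set_gripper(.05)
x,y=.5678,-.3035
lin([x,y,.05]); st(); lin([x,y,.034],.05); st()
lin([x,y,.0245],.04); st()
manip.set_gripper(.012,40); st()
lin([x,y,.06]); st()
E
```

```text
t 20.8 p [ 0.5678 -0.3035  0.0233] F [-0.1 -0.1 -0.1] w 0.0502 g 0.0
t 21.4 p [ 0.568  -0.3036  0.0076] F [ 0.1 -0.1  0.1] w 0.0503 g 0.0
t 21.9 p [ 0.5679 -0.3036 -0.0019] F [1.5 0.1 0. ] w 0.0498 g 0.0
t 22.5 p [ 0.5679 -0.3036 -0.0019] F [-0.1 -0.1  0.4] w 0.0197 g 40.0
t 23.9 p [ 0.5679 -0.3036  0.0338] F [-0.2  0.1 -1.8] w 0.0197 g 40.0
```

Run:
```python
from h import *
nx,ny=.5168,.1458; yaw=np.pi-.12
lin([.5678,-.3035,.10]); lin([.52,-.05,.10],.25); lin([nx,ny,.10],.2,yaw); st()
lin([nx,ny,.0725],.08); s=st()
f0=s["contact_force"][2]; f0v=s["contact_force"]
z=.0725
while z>.0545:
    z-=.0015; manip.move_linear([nx,ny,z-OFF],.03); manip.dwell(.05); s=manip.state(); dF=s["contact_force"]-f0v
    print(round(z,4),(s["tool_pos"]).round(4),dF.round(1),round(s["gripper_width"],4))
    if np.abs(dF).max()>6: break
```

```text
t 29.4 p [0.5167 0.146  0.0735] F [ 0.1 -0.2 -2.3] w 0.0197 g 40.0
t 30.1 p [0.5171 0.1459 0.0462] F [ 0.2  0.6 -1.2] w 0.0198 g 40.0
0.071 [0.5169 0.1458 0.0447] [-0.3 -0.3 -0.2] 0.0196
0.0695 [0.5167 0.1458 0.0429] [ 0.4  0.3 -0.2] 0.0198
0.068 [0.5167 0.1458 0.0414] [ 0.3 -0.9  0.2] 0.0199
0.0665 [0.5167 0.1458 0.0399] [-0.4  0.4 -0.4] 0.0199
0.065 [0.5167 0.1458 0.0384] [-0.1 -0.4 -0.9] 0.0198
0.0635 [0.5167 0.1458 0.0369] [ 0.4 -0.3 -0.6] 0.0199
0.062 [0.5168 0.1458 0.0354] [ 0.1 -0.9  0.1] 0.0199
0.0605 [0.5167 0.1458 0.0339] [-0.5 -0.8 -0.8] 0.0198
0.059 [0.5167 0.1458 0.0324] [-1.  -0.8 -0.4] 0.0197
0.0575 [0.5167 0.1458 0.0309] [-0.3  0.6 -0.3] 0.02
0.056 [0.5168 0.1458 0.0295] [-0.2 -0.4 -0.4] 0.0199
0.0545 [0.5169 0.1459 0.0284] [-1.5 -0.7  5.3] 0.0198
```

```bash
cat >> h.py <<'E'
def press(x,y,z0,zmin,Fmax,step=.0007):
    """step the tip down from z0 till the push reaches Fmax; returns the tip height"""
    lin([x,y,z0],.06); f0=manip.state()["contact_force"][2]; z=z0; log=[]
    while z>zmin:
        z-=step; manip.move_linear([x,y,z-OFF],.02); manip.dwell(.06); s=manip.state(); F=s["contact_force"][2]-f0
        log.append((round(s["tool_pos"][2]*1000+OFF*1000,1),round(F,1)))
        if F>Fmax: break
    print(log); return s["tool_pos"][2]+OFF
E
python3 - <<'E'
from h import *
nx,ny=.5168,.1458
manip.set_gripper(.045); lin([nx,ny,.09],.08); st()
manip.set_gripper(0.0); st()
zt=press(nx,ny,.070,.054,16); print(zt)
manip.dwell(.3); st()
lin([nx,ny,.12]); manip.move_pose([nx-.03,ny-.03,.14],down(np.pi-.12)); manip.dwell(.2); c=wrist("c_seat")
for b in blobs(c,.04,.075,40,(.4,.66,0,.24)): print(*b)
for b in blobs(c,.055,.075,40,(nx-.04,nx+.04,ny-.04,ny+.04)): print(*b)
E
```

```text
t 35.0 p [0.5163 0.1457 0.063 ] F [-0.1  0.8 -0. ] w 0.0448 g 0.0
t 35.7 p [0.5168 0.1458 0.0635] F [ 0.  -1.  -0.5] w 0.0006 g 0.0
[(np.float64(69.5), np.float64(-0.1)), (np.float64(68.6), np.float64(0.9)), (np.float64(67.8), np.float64(-0.2)), (np.float64(67.2), np.float64(-0.3)), (np.float64(66.5), np.float64(0.8)), (np.float64(65.8), np.float64(-1.2)), (np.float64(65.2), np.float64(-0.3)), (np.float64(64.9), np.float64(4.6)), (np.float64(64.1), np.float64(5.1)), (np.float64(63.4), np.float64(4.7)), (np.float64(62.8), np.float64(5.8)), (np.float64(62.7), np.float64(9.7)), (np.float64(62.7), np.float64(13.6)), (np.float64(62.7), np.float64(17.8))]
0.06266798065162747
t 41.0 p [0.5173 0.1459 0.0362] F [-6.8 -0.7 19. ] w 0.0004 g 9.2
[195. 197.] 691 [0.4865 0.0543] [40. 11. 48.] 0.0547 [38. 37. 38.]
[294. 214.] 1696 [0.517  0.1459] [47. 47. 85.] 0.0511 [113. 113. 112.]
[296. 221.] 471 [0.5172 0.146 ] [22. 21. 55.] 0.0619 [105. 104. 105.]
```

The hard stop was felt at a tip height of 62.7 mm, and the depth map puts the neck top at z 0.062, so the standard is home. Next is the clamp bar.

Run:
```python
from h import *
manip.move_linear([.47,.12,.33]); manip.dwell(.25); c=wrist("c_bar")
P=cloud(c); m=(P[...,2]>.08)&(P[...,2]<.25)&(np.abs(P[...,0]-.62)<.12)&(np.abs(P[...,1]-.13)<.09); q=P[m]
for a in np.arange(.08,.22,.01):
    k=q[(q[:,2]>=a)&(q[:,2]<a+.01)]
    if len(k): print("%.2f"%a,len(k),k.min(0).round(4),k.max(0).round(4),k.mean(0).round(4))
for b in blobs(load("c_bar"),.02,.0295,100,(.4,.66,-.05,.24)): print(*b)
st()
```

```text
0.08 28 [0.5802 0.0974 0.0801] [0.6037 0.1853 0.0891] [0.5957 0.1736 0.0832]
0.09 20 [0.5945 0.1703 0.0918] [0.6022 0.1765 0.0996] [0.5974 0.1728 0.0953]
0.10 17 [0.5974 0.1702 0.1003] [0.6033 0.1765 0.11  ] [0.5989 0.173  0.1058]
0.11 21 [0.5985 0.1701 0.1102] [0.606  0.1761 0.1199] [0.6004 0.1727 0.1156]
0.12 15 [0.5999 0.1703 0.12  ] [0.6037 0.1749 0.1299] [0.6017 0.1727 0.1253]
0.13 4 [0.6026 0.1702 0.1302] [0.6034 0.1743 0.1317] [0.6031 0.1722 0.131 ]
[255. 178.] 9460 [0.5166 0.106 ] [191. 169.  83.] 0.0255 [145. 146. 141.]
t 44.8 p [0.4698 0.1199 0.3295] F [ 0.6  1.2 -0.1] w 0.0005 g 0.0
```

View pics/c_bar.png

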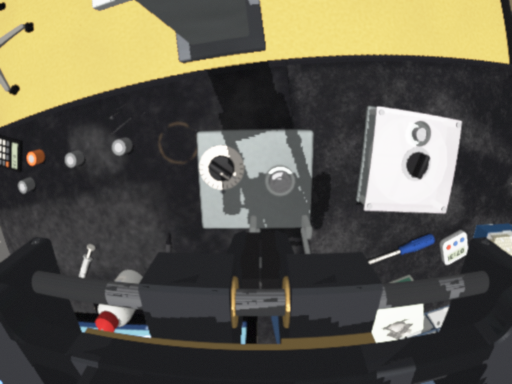

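The standard is seated in the nest at (280,180). The bar is hidden behind the hand; the visible arms slope to q of about 1.74. I'll move forward and above to see the bar.

Run:
```python
from h import *
manip.set_gripper(.05); manip.move_linear([.555,.13,.33],rot=down(np.pi-.12)); manip.dwell(.25); c=wrist("c_bar2")
P=cloud(c); m=(P[...,2]>.08)&(P[...,2]<.25)&(np.abs(P[...,0]-.62)<.12)&(np.abs(P[...,1]-.13)<.09); q=P[m]
for a in np.arange(.08,.24,.01):
    k=q[(q[:,2]>=a)&(q[:,2]<a+.01)]
    if len(k): print("%.2f"%a,len(k),k.min(0).round(4),k.max(0).round(4),k.mean(0).round(4))
k=q[q[:,2]>.185]; l=k[k[:,1]<.134]; r=k[k[:,1]>.134]; print(l.mean(0),r.mean(0))
print(project(c,[.612,.134,.196]),project(c,[.5913,.1368,.068]))
cv2.imwrite("pics/c_bar2z.png",c["image"])
```

```text
0.08 48 [0.576  0.0927 0.08  ] [0.6029 0.1853 0.0898] [0.5905 0.137  0.0836]
0.09 28 [0.5872 0.1002 0.0908] [0.602  0.1756 0.0998] [0.593  0.1421 0.0947]
0.10 32 [0.5891 0.1006 0.1002] [0.6036 0.1755 0.1099] [0.5951 0.1439 0.1052]
0.11 34 [0.5897 0.0993 0.1101] [0.6019 0.1753 0.1198] [0.5956 0.1355 0.1153]
0.12 40 [0.5922 0.0998 0.1201] [0.6063 0.1752 0.13  ] [0.5982 0.1372 0.1249]
0.13 113 [0.5946 0.0986 0.1302] [0.6062 0.1751 0.14  ] [0.5996 0.1389 0.1367]
0.14 412 [0.5963 0.0992 0.14  ] [0.6143 0.1744 0.15  ] [0.6039 0.1371 0.1467]
0.15 194 [0.5969 0.0982 0.15  ] [0.6131 0.1749 0.1594] [0.6041 0.1366 0.1525]
0.16 45 [0.5999 0.0988 0.1603] [0.6157 0.1741 0.1699] [0.6059 0.1386 0.1653]
0.17 56 [0.6016 0.0977 0.17  ] [0.6185 0.1742 0.1799] [0.6078 0.1361 0.175 ]
0.18 51 [0.6035 0.0984 0.1803] [0.6169 0.1742 0.1898] [0.6093 0.138  0.1851]
0.19 295 [0.6051 0.0975 0.1901] [0.6241 0.174  0.2   ] [0.6125 0.1359 0.198 ]
0.20 350 [0.607  0.0972 0.2   ] [0.6222 0.1735 0.203 ] [0.6149 0.1353 0.2009]
[0.61108496 0.11457514 0.19912118] [0.61600212 0.15522603 0.19915547]
[269.37671376 226.26861542] [267.20096221 179.64162063]
```

View pics/c_bar2.png

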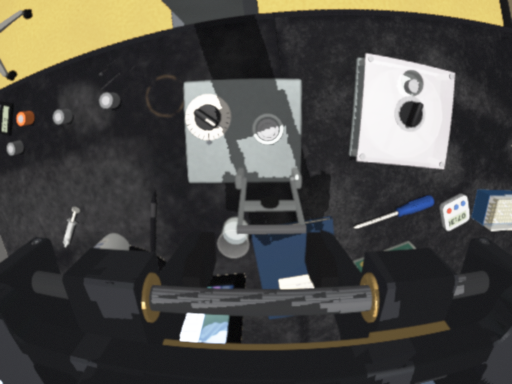

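The bar is at (270,227), centred at (0.614,0.1355,0.198), so q is about 1.74 and the gauge yaw is about -0.12. I'll pinch the bar lightly and bring it round its arc.

Run:
```python
from h import *
th=-.12; ex=np.array([np.cos(th),np.sin(th),0]); H=np.array([.592,.1374,.068]); yaw=np.pi/2+th
bar=lambda q: H-.13*np.cos(q)*ex+np.array([0,0,.13*np.sin(q)])
G=np.array([0,0,-.018])
q0=1.735; print(bar(q0))
manip.set_gripper(.04)
manip.move_linear(bar(q0)+[0,0,.05-OFF],rot=down(yaw)); st()
lin(bar(q0)+G,.08); f0=st()["contact_force"]
manip.set_gripper(.004,12); st()
q=q0
while q>.03:
    q=max(q-.1,.02); manip.move_linear(bar(q)+G-[0,0,OFF],.12); manip.dwell(.04)
    s=manip.state(); dF=s["contact_force"]-f0; print(round(q,2),dF.round(1),round(s["gripper_width"],4),end=" ; ")
    if np.linalg.norm(dF)>25: print("STOP"); break
st()
```

```text
[0.61309786 0.13485603 0.19625135]
t 48.8 p [0.6132 0.1349 0.22  ] F [-0.6 -0.1 -0.5] w 0.04 g 0.0
t 50.7 p [0.6132 0.1348 0.1518] F [0.  0.4 0.5] w 0.0401 g 0.0
t 51.3 p [0.6136 0.1348 0.1521] F [1.8 0.1 1.4] w 0.0089 g 11.8
1.64 [-1.2 -0.7  1.5] 0.0091 ; 1.53 [-0.9 -1.   0.1] 0.009 ; 1.43 [-0.3 -1.4 -0.2] 0.0092 ; 1.33 [-0.4 -1.9 -2.4] 0.0092 ; 1.23 [ 1.  -3.  -3.9] 0.0092 ; 1.13 [ 0.1 -3.5 -4.3] 0.0092 ; 1.03 [-0.1 -3.5 -3.8] 0.0093 ; 0.93 [ 1.2 -3.5 -3.5] 0.009 ; 0.83 [ 2.5 -3.1 -5.1] 0.009 ; 0.73 [ 3.5 -3.5 -6.1] 0.0086 ; 0.63 [ 3.9 -2.  -5.2] 0.0092 ; 0.53 [ 3.8 -2.5 -4.1] 0.0091 ; 0.43 [ 5.3 -2.2 -3.8] 0.0091 ; 0.33 [ 3.6 -1.3 -3.5] 0.0093 ; 0.23 [ 4.6 -0.3 -3.1] 0.0092 ; 0.13 [ 3.8  0.2 -3.1] 0.009 ; 0.03 [ 5.2  0.3 -2.3] 0.0091 ; 0.02 [ 5.3  0.5 -1.2] 0.009 ; t 56.7 p [0.4639 0.1536 0.026 ] F [ 5.3  0.8 -0.8] w 0.009 g 12.0
```

Run:
```python
from h import *
manip.set_gripper(.04); p=manip.state()["tool_pos"]; manip.move_linear([p[0],p[1],.09],.08)
manip.set_gripper(0.0)
press(.463,.1530,.082,.064,12); st()
lin([.463,.153,.12]); manip.move_pose([.47,.07,.14],down(np.pi-.12)); manip.dwell(.25); c=wrist("c_knob")
for b in blobs(c,.06,.09,40,(.38,.66,.08,.24)): print(*b)
for b in blobs(c,.05,.075,40,(.44,.53,.01,.1)): print(*b)
cv2.imwrite("pics/c_knobz.png",cv2.resize(c["image"][90:270,140:400],None,fx=3,fy=3,interpolation=cv2.INTER_CUBIC))
```

```text
[(np.float64(81.4), np.float64(0.5)), (np.float64(80.5), np.float64(0.5)), (np.float64(79.9), np.float64(-0.8)), (np.float64(79.2), np.float64(-0.2)), (np.float64(78.5), np.float64(-0.1)), (np.float64(77.8), np.float64(0.2)), (np.float64(77.1), np.float64(0.2)), (np.float64(76.4), np.float64(-0.1)), (np.float64(75.7), np.float64(-0.6)), (np.float64(75.0), np.float64(0.4)), (np.float64(74.5), np.float64(3.1)), (np.float64(74.3), np.float64(6.6)), (np.float64(74.1), np.float64(10.7)), (np.float64(73.9), np.float64(15.2))]
t 64.1 p [0.4632 0.1531 0.0474] F [-5.9 -1.  15.2] w 0.0004 g 7.3
[349. 214.] 3461 [0.5098 0.1467] [ 79. 106.  83.] 0.0728 [172. 173. 172.]
[244. 209.] 532 [0.486  0.0542] [39. 11. 49.] 0.0572 [41. 41. 42.]
```

View pics/c_knobz.png

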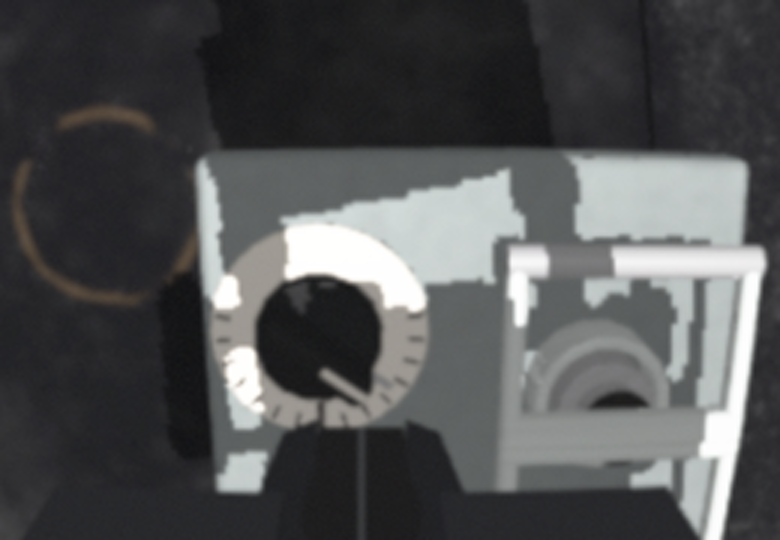

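The clamp is down with its bar level at z of about 0.073. The knob is at (322,335) in the crop, with its pointer toward (370,402), about +0.975 rad from the zero tick at (322,410). I'll grip the knob bar and turn it back to zero.

Run:
```python
from h import *
th=-.115; a0=np.deg2rad(49); k=[.486,.0542]
manip.set_gripper(.035); manip.move_pose([*k,.10],down(a0)); lin([*k,.07],.1); lin([*k,.040],.05); f0=st()["contact_force"]
manip.set_gripper(.004,20); st()
n=8; cmd=np.array([*k,.040-OFF])
for a in np.linspace(a0,th,n+1)[1:]:
    manip.move_linear(cmd,.05,down(a)); 
manip.dwell(.2); s=st(s:=None); print((s["contact_force"]-f0).round(1),R.from_rotvec(s["tcp_rot"]).as_matrix()[:,0].round(3))
manip.set_gripper(.035); lin([*k,.10],.1)
manip.move_pose([.46,.07,.14],down(np.pi-.12)); manip.dwell(.25); c=wrist("c_knob2"); st()
for b in blobs(c,.05,.075,40,(.44,.53,.01,.1)): print(*b)
for b in blobs(c,.06,.09,40,(.38,.66,.08,.24)): print(*b)
for b in blobs(c,.02,.0295,100,(.4,.66,-.05,.24)): print(*b)
cv2.imwrite("pics/c_knob2z.png",cv2.resize(c["image"][90:270,140:400],None,fx=3,fy=3,interpolation=cv2.INTER_CUBIC))
```

```text
t 72.5 p [0.4864 0.0542 0.0139] F [ 0.4 -0.6  0.1] w 0.0347 g 0.0
t 72.9 p [0.4877 0.0531 0.0138] F [ 3.7 -4.4 -4.3] w 0.0108 g 20.0
t 75.3 p [0.4875 0.0536 0.0138] F [ 3.7 -3.2 -3.6] w 0.0109 g 20.0 None
[ 3.2 -2.6 -3.7] [ 0.994 -0.113  0.003]
t 80.5 p [0.46   0.07   0.1399] F [-0.9 -0.2 -0.1] w 0.035 g 0.0
[247. 219.] 488 [0.4862 0.0544] [11. 39. 83.] 0.0577 [43. 43. 43.]
[352. 216.] 2651 [0.4927 0.1487] [79. 72. 83.] 0.0727 [166. 167. 166.]
[298. 318.] 64 [0.5918 0.0932] [10. 10. 69.] 0.0787 [218. 220. 217.]
[278. 203.] 12732 [0.5125 0.1061] [189. 160.  84.] 0.0257 [146. 148. 144.]
[356. 208.] 1658 [0.5064 0.1617] [77. 49. 82.] 0.0255 [129. 130. 125.]
```

View pics/c_knob2z.png

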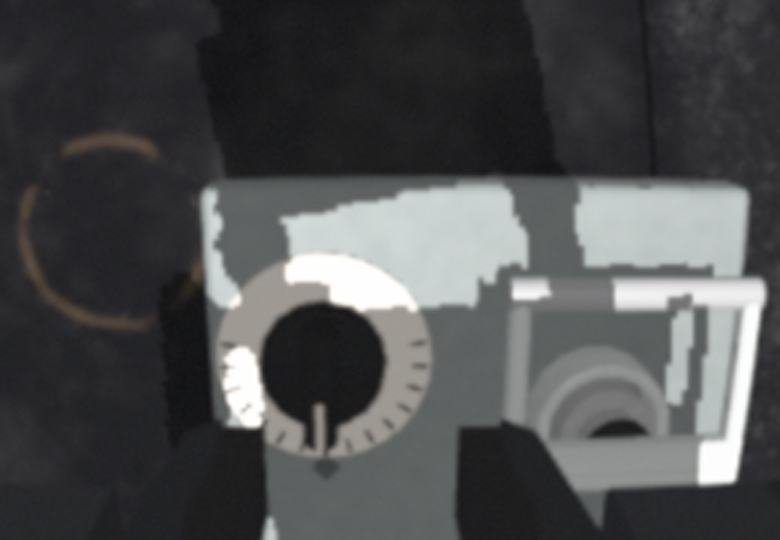

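The pointer at (320,402)-(321,450) now points at the diamond (326,466), so the knob is zeroed, and the clamp is still down. Next I'll look closely at the carousel.

Run:
```python
from h import *
manip.move_linear([.46,.07,.2]); manip.move_pose([.47,.385,.17],down(np.pi)); manip.dwell(.25); c=wrist("c_car"); st()
for z in [(.07,.09),(.047,.056),(.027,.037)]:
    for b in blobs(c,*z,30,(.4,.63,.28,.49)): print(*b)
cv2.imwrite("pics/c_carz.png",cv2.resize(c["image"][60:300,130:400],None,fx=2.2,fy=2.2,interpolation=cv2.INTER_CUBIC))
```

```text
t 82.5 p [0.4705 0.3841 0.1704] F [-0.6  0.3  0.4] w 0.0347 g 0.0
[258. 225.] 480 [0.5099 0.3819] [12. 42. 65.] 0.0782 [25. 25. 25.]
[257. 199.] 17199 [0.5103 0.3818] [173. 173.  80.] 0.0526 [227. 226. 228.]
[253. 171.] 249 [0.4644 0.3754] [38. 12.  6.] 0.0359 [207. 209. 207.]
[278. 169.] 343 [0.4634 0.4032] [21. 22. 78.] 0.0323 [142. 142. 142.]
```

View pics/c_carz.png

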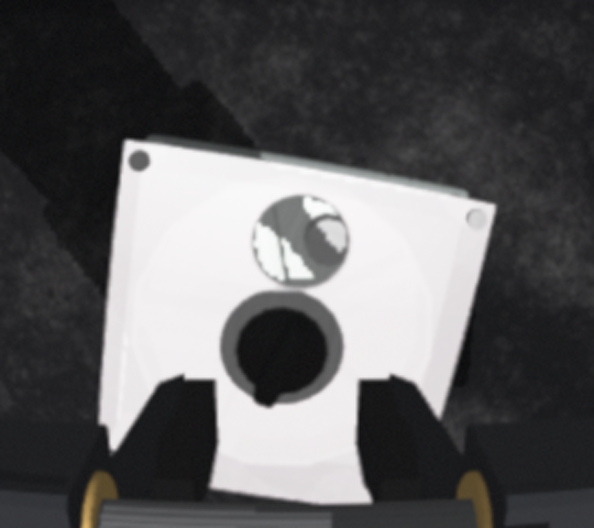

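The port hole is at (301,240) in the crop, with bin_0's button under its right part at (327,240). The grip bar lies along 155°, at (281,348). The wheel is therefore at about -0.27 rad, and bin_1 needs the bar turned to 98°. I'll turn it and fetch the first specimen.

```bash
cat >> h.py <<'E'
W=np.array([.5101,.3818]); PORT=np.array([.4589,.3908])
def turn(a0,a1):
    a0,a1=np.deg2rad([a0,a1]); manip.set_gripper(.035)
    manip.move_pose([*W,.10],down(a0)); lin([*W,.060],.1,n=2); manip.set_gripper(.004,20); st("wheel grip")
    for a in np.linspace(a0,a1,10)[1:]: manip.move_linear([*W,.060-OFF],.05,down(a))
    manip.dwell(.15); st("turned"); manip.set_gripper(.035); manip.move_linear([*W,.12],.2)
def fetch(p,name):
    manip.set_gripper(.048); b=look(p,.022,.036,rad=.07,name=name)
    for x in b: print(*x)
    b=[x for x in b if x[5].max()-x[5].min()<25 and abs(x[3][0]-27)<6 and abs(x[3][1]-27)<6]
    b.sort(key=lambda x:np.hypot(*(x[2]-p)))
    if not b: print("NOT FOUND"); return False
    x,y=b[0][2]; lin([x,y,.05],.2,n=1); lin([x,y,.0145],.08,n=2); manip.set_gripper(.015,30); manip.move_linear([x,y,.09-OFF],.15)
    s=st("picked"); return s["gripper_width"]>.02
def drop():
    yaw=np.pi-.175
    manip.move_linear([.40,-.02,.09-OFF],.3); manip.move_linear([.40,.25,.10-OFF],.3); manip.move_linear([*PORT,.10-OFF],.25,down(yaw))
    s=st("at port"); 
    if s["gripper_width"]<.02: return False
    lin([*PORT,.0555],.08,n=2); st(); manip.set_gripper(.045); manip.dwell(.15); manip.move_linear([*PORT,.12],.2); return True
E
python3 - <<'E'
from h import *
print(onplane(load("c_car"),(266.8,169.1),.052))
turn(155,98)
manip.move_pose([.42,.30,.15],down(np.pi)); manip.dwell(.2); c=wrist("t1")
for b in blobs(c,.07,.09,30,(.4,.63,.28,.49)): print(*b)
for b in blobs(c,.008,.04,20,(.42,.50,.34,.44)): print(*b)
manip.move_linear([.41,.1,.15],.3); manip.move_linear([.415,-.12,.15],.3)
print(fetch((.425,-.122),"s1")); st()
E
```

```text
[0.45827352 0.39125546 0.052     ]
t 84.7 p [0.5102 0.382  0.0336] F [ 0.4  0.9 -0.1] w 0.0109 g 19.9 wheel grip
t 87.2 p [0.5114 0.3828 0.0336] F [ 4.8  6.  -6.6] w 0.0112 g 19.9 turned
[340. 184.] 587 [0.4291 0.3904] [101.   9.  80.] 0.0102 [145. 145. 140.]
[348. 223.] 1168 [0.4705 0.3975] [34. 47. 55.] 0.0176 [139. 140. 138.]
[261. 189.] 559 [ 0.425 -0.121] [27. 26. 27.] 0.0302 [111. 111. 110.]
t 95.5 p [ 0.4245 -0.1209  0.063 ] F [-0.5  0.5 -1. ] w 0.0271 g 30.0 picked
True
t 95.5 p [ 0.4245 -0.1209  0.063 ] F [-0.5  0.5 -1. ] w 0.0271 g 30.0
```

Run:
```python
from h import *
c=load("t1"); P=cloud(c).reshape(-1,3); q=P[np.hypot(*(P[:,:2]-W).T)<.09]
q=q[(q[:,2]>.008)&(q[:,2]<.045)]
d=q[:,:2]-W; ang=np.rad2deg(np.arctan2(d[:,1],d[:,0]))%360; r=np.hypot(*d.T)
for lo in range(140,205,6):
    k=(ang>=lo)&(ang<lo+6)&(r>.03)&(r<.075); 
    if k.any(): print(lo,k.sum(),"zmed",np.median(q[k,2]).round(3),"z90",np.percentile(q[k,2],90).round(3),"r",r[k].min().round(3),r[k].max().round(3))
```

```text
140 376 zmed 0.023 z90 0.035 r 0.03 0.065
146 122 zmed 0.013 z90 0.019 r 0.03 0.065
152 116 zmed 0.012 z90 0.014 r 0.03 0.065
158 108 zmed 0.013 z90 0.013 r 0.03 0.063
164 87 zmed 0.013 z90 0.013 r 0.03 0.059
170 74 zmed 0.013 z90 0.014 r 0.03 0.056
176 47 zmed 0.013 z90 0.013 r 0.031 0.05
182 13 zmed 0.013 z90 0.013 r 0.03 0.043
```

Bin_1's floor is clear under the port. I'll drop the first specimen, turn the wheel and fetch the next.

```bash
cat >> h.py <<'E'
def portcheck(name):
    """heights seen through the port from in front"""
    manip.move_pose([PORT[0]-.03,PORT[1],.15],down(np.pi-.175)); manip.dwell(.2); c=wrist(name)
    for b in blobs(c,.07,.09,30,(.4,.63,.28,.49)): print("grip",*b)
    P=cloud(c).reshape(-1,3); q=P[np.hypot(*(P[:,:2]-PORT).T)<.022]; q=q[(q[:,2]>.005)&(q[:,2]<.06)]
    print("port z hist",np.histogram(q[:,2],bins=[.005,.01,.016,.022,.03,.038,.045,.06])[0]); k=q[(q[:,2]>.038)&(q[:,2]<.046)]
    if len(k): print("top at",k.mean(0).round(4))
E
python3 - <<'E'
from h import *
if drop():
    portcheck("d1")
    turn(98,26); portcheck("t2")
    manip.move_linear([.41,.1,.15],.3,down(np.pi)); manip.move_linear([.42,-.22,.15],.35)
    print(fetch((.4295,-.2333),"s2"))
E
```

```text
t 97.8 p [0.4583 0.3889 0.0728] F [ 0.2 -0.  -0.4] w 0.027 g 30.0 at port
t 98.7 p [0.4593 0.3912 0.0295] F [ 0.3 -0.3  0.2] w 0.0269 g 30.0
grip [267. 274.] 555 [0.51   0.3825] [12. 41.  6.] 0.0775 [28. 27. 27.]
port z hist [  0 169  13  54  56 560  88]
top at [0.4583 0.3915 0.0424]
t 103.3 p [0.5114 0.382  0.0336] F [ 4.9  0.8 -2.8] w 0.0108 g 20.0 wheel grip
t 106.1 p [0.512  0.3817 0.0336] F [ 7.  -1.1 -3.3] w 0.0105 g 20.0 turned
grip [265. 272.] 485 [0.5098 0.3818] [41. 12. 26.] 0.0778 [28. 27. 28.]
port z hist [  0 776   0   0   0   0  87]
[260. 190.] 556 [ 0.4298 -0.2324] [27. 26. 25.] 0.0302 [151. 150. 150.]
t 115.7 p [ 0.4293 -0.2321  0.063 ] F [-0.8  0.8 -0.3] w 0.0272 g 30.0 picked
True
```

Specimen 1 is standing in the bin with its top at 0.042, and the next bin is clear.

Run:
```python
from h import *
if drop():
    portcheck("d2")
    turn(206,134); portcheck("t3")
    manip.move_linear([.41,.1,.15],.3,down(np.pi)); manip.move_linear([.42,-.22,.15],.35)
    print(fetch((.4628,-.3871),"s3"))
    for b in blobs(load("s3"),.02,.036,60,(.33,.7,-.6,0)): print(*b)
```

```text
t 118.3 p [0.4583 0.3889 0.0728] F [ 0.4 -0.1 -0.3] w 0.0274 g 30.0 at port
t 119.2 p [0.4593 0.3912 0.0294] F [-0.2  0.6  0.1] w 0.0272 g 30.0
grip [266. 273.] 475 [0.5098 0.3817] [42. 12. 27.] 0.0776 [27. 26. 26.]
port z hist [  0 165  13  55  61 556  75]
top at [0.4584 0.3914 0.0424]
t 123.5 p [0.5106 0.381  0.0335] F [ 2.2 -4.   0.7] w 0.0109 g 20.0 wheel grip
t 126.2 p [0.5107 0.3822 0.0335] F [ 4.5 -2.6 -2.5] w 0.0106 g 20.0 turned
grip [267. 272.] 491 [0.5093 0.3819] [11. 42. 45.] 0.0776 [27. 26. 26.]
port z hist [  0 783   0   0   0   0  80]
[308. 138.] 607 [ 0.4091 -0.337 ] [26. 27. 46.] 0.0305 [155. 211. 250.]
[258. 189.] 548 [ 0.4623 -0.3875] [27. 26. 23.] 0.0302 [170. 169. 169.]
t 134.8 p [ 0.4619 -0.3871  0.063 ] F [-0.2  0.8 -0.4] w 0.0274 g 30.0 picked
True
[308. 138.] 609 [ 0.4091 -0.337 ] [26. 27. 47.] 0.0305 [155. 211. 250.]
[258. 189.] 561 [ 0.4623 -0.3875] [27. 26. 23.] 0.03 [168. 167. 167.]
[106. 239.] 443 [ 0.5123 -0.5697] [68. 49. 80.] 0.0285 [127. 130. 131.]
```

Run:
```python
from h import *
if drop():
    portcheck("d3")
    for n,q in [("f1",(.5,.55,.33)),("f2",(.45,.1,.33)),("f3",(.5,-.3,.33))]:
        manip.move_pose(q,down(np.pi-.12)); manip.dwell(.2); c=wrist(n)
        print(n); [print(*b) for b in blobs(c,.024,.034,40,(.3,1.,-.65,.9)) if 20<b[3][0]<34 and 20<b[3][1]<34]
        if n=="f2":
            for z in [(.065,.09),(.05,.063)]:
                for b in blobs(c,*z,20,(.4,.66,0,.24)): print("gauge",*b)
    c=load("f1"); cv2.imwrite("pics/final.png",np.vstack([load("f1")["image"][60:250],load("f2")["image"][60:250]]))
    st()
```

```text
t 138.0 p [0.4583 0.3889 0.0728] F [-0.1 -0.4 -1.3] w 0.0272 g 30.0 at port
t 138.8 p [0.4593 0.3912 0.0295] F [-0.2  0.4 -0.4] w 0.027 g 30.0
grip [267. 273.] 483 [0.5093 0.3819] [11. 41. 44.] 0.0777 [26. 25. 25.]
port z hist [  0 171  15  50  59 560  83]
top at [0.4584 0.3914 0.0424]
f1
f2
[ 40. 165.] 122 [ 0.4096 -0.3367] [26. 28. 21.] 0.0301 [120. 162. 228.]
gauge [292. 193.] 1556 [0.5288 0.1398] [ 89. 145.  83.] 0.0732 [154. 155. 153.]
gauge [233. 181.] 185 [0.4855 0.0549] [11. 39. 83.] 0.0575 [47. 47. 48.]
gauge [292. 186.] 69 [0.5071 0.1461] [30. 11. 84.] 0.0519 [109. 108. 108.]
f3
[229.  99.] 229 [ 0.4095 -0.3369] [25. 26. 82.] 0.0309 [181. 232. 254.]
t 145.5 p [ 0.5004 -0.299   0.3302] F [0.3 0.2 0.1] w 0.045 g 0.0
```

View pics/final.png

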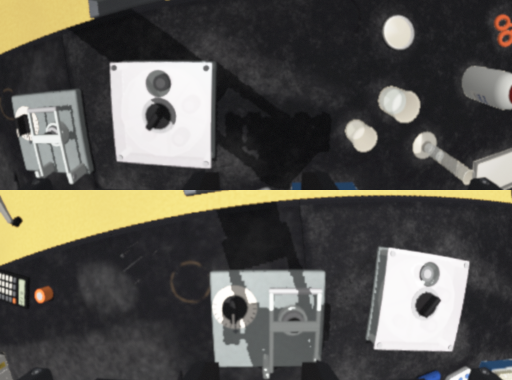

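The final view shows the gauge clamped with the knob pointer straight back (233,315), and specimen 3 in the bin under the port (430,272). Only the orange decoy at (42,295) is left on the bench. I'm handing the job in.

```bash
python3 -c "
from cell import order
print(order.close_job())"
```

```text
the job is handed in; nothing more can be done
None
```

I handed the job in with the standard pressed fully home, the clamp down over it, the knob at zero, and the three grey specimens I found (no fourth in sight) each in its own free bin; close_job returned no verdict.

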